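Empty the ingot mould and latch it shut

TASK

First draw the cast bar out of the slot of the two-part ingot mould and lay it flat in the plain undivided wooden tray. Then hook the wire loop of the mould's draw latch over its keeper and press the lever down flat, over centre, so that the mould is clamped shut. Do not shift or knock over the jar, can, pliers, hammer, dish or bench block.

Things in the scene. Friction and masses are not known exactly. Their poses are not given: they have to be found in the camera images.
- mould: Fixed two-part dark steel ingot mould, about 175 (x) by 190 (y) mm, its top face 45 mm above the bench. Origin on the bench. Its x axis points from the fixed half (x = -90 to 0 mm) to the sliding half, y along the bar's slot, z up. The slot lies between the halves: x = -6 to 11 mm while open, y = -35 to 83 mm, floor at z = 8 mm, open at the top except under a strap.
- slot_mouth (a point): Middle of the sill of the narrow slot in the mould's +y end wall (axes as the mould's): slot 17 mm wide in x, wall 12 mm thick (it begins at this point, towards +y), sill 16 mm above the slot's floor, open upward. The bar sticks out here.
- strap (a point): Middle of the underside of the steel strap that bridges the slot (axes as the mould's): 30 mm wide in y, 58 mm long in x, 8 mm thick, 37 mm above the slot's floor. The bar's inner end lies under it.
- lever_pivot (a point): Pivot of the latch lever (axes as the mould's, turns about y), on the latch's centre line, 57 mm above the bench, 12 mm above the fixed half's top. Two bearing cheeks round it, 26 mm over their outsides, 16 mm long, reach 5 mm above it.
- half (a joint): Sliding half of the mould (block x -1 to 60, y -95 to 81, z 8 to 45 mm when fully in), travels along mould +x, m: 0 = fully in, 0.012 = fully open (its start). Springs push it open: 3 N when open, 17 N when in. Clamped by the latch it rests near 0.0015. It cannot close while the bar is in the slot.
- lever (a joint): Angle of the latch lever, rad: 0 = flat, pointing to mould -x; grows as it rises and leans over to +x (pi/2 upright), stop at 2.5. Strap 18 mm wide, 62 mm long from the pivot; its upper face is 6 mm off the pivot's radial line, thumb lip 6 mm high at the end. Friction 0.04 N m holds it. With the loop hooked pressing takes up to 6 N at 45 mm; over centre at 0.3, then it pulls itself flat.
- loop_bar (a point): Middle of the cross bar at the free end of the latch loop (5 mm wire, 35 mm wide outside, bar along mould y), 72 mm from the loop's pivot, which is on the lever 18 mm from the lever's pivot (3 mm below its radial line). Site x points from loop pivot to bar. The loop swings freely and falls by its weight; at first it lies on the keeper's tip, unhooked, the bar short of the keeper (-x side).
- loop_tab (a point): Grip point on the finger tab at the loop's end: tab 12 mm wide (mould y), 8 mm thick, 24 mm high, on a flat stem that rises 20 degrees from the cross bar, the tab square to it. In the loop's own frame (z up when it lies level) this point is 16 mm beyond the cross bar's centre and 20.5 mm above it; the tab ends 8 mm higher.
- keeper (a point): Where the bar's centre sits when hooked, on the sliding half, 2.5 mm above its top (axes as the mould's). The keeper hook is a steel plate 18 mm wide, 5 mm thick on the -x side of this point; it rises to about 22 mm above it and leans over to +x, its tip 6 mm beyond this point in x. The bar must come down about 10 to 14 mm beyond this point in x to clear the tip.
- cast_bar: Plain brass bar 10 (x) by 170 (y, its length) by 12 (z) mm, 160 g, loose; origin in the middle of its underside. It starts tilted about 9 degrees in the slot, inner end (-y) down under the strap, outer end (+y) sticking out about 50 mm through the end wall, so it has to be drawn out some 50 mm along its length before it can be lifted.
- tray: Plain wooden tray without dividers, fixed, 230 (x) by 90 (y) by 18 mm high, 4 mm walls and floor about 4 mm; origin under its centre.
- sorting_tray: The like tray with two dividers across, fixed; not for the bar. Same size.
- flux_jar: Small jar, 34 mm across, 38 mm high, standing on the fixed half; origin at its base. Leave alone.
- spray_can: Can, 44 mm across, 95 mm high, standing beside the mould at the latch end; origin at its base. Leave alone.
- pliers: Pliers, about 130 mm long and 12 mm thick, lying beside the mould near the bar's end; origin at mid-length. Leave alone.
- hammer: Hammer lying near the robot, 200 mm long. Leave alone.
- dish: White dish, 90 mm across, 22 mm high, beyond the mould. Leave alone.
- bench_block: Round steel bench block, 72 mm across, 30 mm high, beyond the mould. Leave alone.
Things that resemble listed ones, but are neither listed nor needed, are in the scene too. There is more than one size of the cast_bar; the job needs the larger. What is shaped like the tray but pink is not meant.

How it is judged:
By the outcome, as a careful person would: the job done as asked, in the order asked, and still so for the second after the job is handed in, with the robot touching nothing.
It also fails if it takes over 64 s, if anything falls off the work surface, if the arm or the gripper's body presses on something with over 40 N, if the wrist force passes 120 N, or if a joint passes its speed limit or range.

ROBOT

A 6-joint arm with a two-finger parallel gripper is mounted at the origin on the work surface. World frame = base frame: x ahead of the robot, y to its left, z up, the work surface at z = 0. Lengths are in m, angles in rad, forces in N, time in s.
With the tool pointing down it reaches from about 0.325 to 0.9 m from the base axis. Payload 3.5 kg.
Tool frame: the origin (TCP) lies midway between the tips of the shut fingers; the grasp point (between the pads) lies 19 mm behind it; z points along the fingers, y is the line along which they close (so a half turn about z gives the same grasp; the last joint's range is limited). The gripper opens to 85 mm and grips with 20 to 120 N. Pads are 22 mm wide; open, the fingers measure 114 mm over their backs; the gripper's body (76 mm by 85 mm) begins 54 mm behind the grasp point. The pads swing forward as they close: fully open they stand 13 mm farther back than shut.
Start: joints at [1.005, 0.276, -0.026, 1.268, 0, 1.467], TCP at [0.279, 0.559, 0.231] pointing down, gripper open.
Joint ranges: [-3.12, 3.12], [-0.85, 1.88], [-1.08, 1.24], [-1.95, 2.15], [-1.57, 1.53], [-3.14, 3.14]. Speed limits (rad/s): [2.57, 2.57, 3.14, 3.14, 3.14, 3.14].

INTERFACE

Orientations are given as a rotation vector (axis times angle).
In Python, from plant import state, get_image, get_calibration, finish_job gives the robot as it stands.
- The arm moves only by the tool step_arm, never from a script. Its argument "moves" is a list that holds one entry, the list of rows, each a list of 7 numbers: the gripper command: -1 is fully open, 1 is shut, values between are in proportion, then the shift along the world's x, y, z in mm, then the turn, a rotation vector about the world's x, y, z in rad. A call has exactly 10 rows; each row is the pose to reach, as a shift and turn from the pose commanded when the call began; what a row does not reach only later rows make up. A row lasts 1/12 s, in which the tool goes at most 41.7 mm and 7.16 degrees, less where a joint would pass 70% of its speed; a pose out of reach is approached as far as the arm can. A call with a gripper value outside its range is refused whole. The fingers move at their own pace and stop on an object; "grip_force" is the grip in N (left out, the last holds). Time passes only in rows, so rows that repeat a pose let the fingers close, or fill a call up. It gives the time, the measured TCP pose, the force, the opening and the grip force at its end, in the units of the state.
- state(): the state, without advancing time (a new reading comes with each control period).
- get_image(name): name is "scene" or "top" or "wrist"; returns the picture (420x560x3 uint8, blue, green, red); there is no depth.
- get_calibration(name): a dict with "fx", "fy", "cx", "cy" (pixels), "extrinsics" (4x4, takes a point from camera to world coordinates); the wrist camera has in their place "mount" (4x4, takes a point from camera to tool coordinates, whose origin is the TCP and whose axes are the flange's). Camera axes: x right, y up, looking along -z (the intrinsics and any distortion apply to the point x, -y, -z); pixel columns grow to the right and rows downward; lengths in m; the calibration is good to about 2 mm. A picture is of the moment at which its call begins: read the wrist's pose just before it. get_calibration takes no time and is no camera call.
- finish_job(): hands the job in; it is judged then, once.
The state is a dict: "time_s": time; "qpos": joint angles; "joint_velocities": joint speeds; "joint_torque": joint torques, N m; "eef_pos": TCP position; "tool_rot": TCP orientation; "force": force on the tool from outside, world axes, zero at the start; "torque": the same for the moment, N m; "gripper_width": finger opening in m; "grip_force": force on a finger pad.
Only numpy, scipy, OpenCV 4.12 (cv2) and the standard library are available. Lean on these libraries where they do the work, as an engineer would, in place of code of your own. Each camera call takes 0.05 s, during which the arm holds its last target. There are 200 camera calls.

## Working session

There is one attempt and no reset: what is moved stays moved. The work goes in short steps, Python scripts to look and compute and a tool call to move; the robot and the scene stay as the last step left them, time stands still between calls to the robot, and variables do not carry over. Pictures are saved under pics/ and viewed, at most 10 in all, crops included, and the job is handed in when it is done.

Besides the shell and the picture viewer there is one more tool, called after "Emit:" in YAML: its name, and indented under it one key for each argument. step_arm: Moves the arm, as the interface text tells. Its arguments: {"type":"object","properties":{"moves":{"type":"array"},"grip_force":{"type":"number"}},"required":["moves"]}

```bash
mkdir -p pics; ls; python3 - <<'E'
from plant import *
import cv2
for n in("scene","top"):
    im=get_image(n); cv2.imwrite(f"pics/{n}0.png",im)
    c=get_calibration(n); print(n,c)
print(get_calibration("wrist")); print(state())
E
```

```text
pics
scene {'fx': 528.5957276395368, 'fy': 528.5957276395368, 'cx': 282.433721923422, 'cy': 208.730406802844, 'extrinsics': array([[ 0.8192548 , -0.41794555,  0.39261061,  1.01145903],
       [ 0.57324682,  0.61421381, -0.54233706, -0.7568145 ],
       [-0.01447949,  0.66937502,  0.74278357,  1.06067186],
       [ 0.        ,  0.        ,  0.        ,  1.        ]])}
top {'fx': 385.7423676580391, 'fy': 385.7423676580391, 'cx': 270.67422533106605, 'cy': 201.57532267277836, 'extrinsics': array([[ 0.00924088,  0.99267972, -0.12042254,  0.3711603 ],
       [-0.99995648,  0.00901909, -0.00238667, -0.03520694],
       [-0.0012831 ,  0.12043936,  0.99271986,  1.03836274],
       [ 0.        ,  0.        ,  0.        ,  1.        ]])}
{'fx': 375.73955434992683, 'fy': 375.73955434992683, 'cx': 269.49712655036245, 'cy': 214.05860561184076, 'mount': array([[-1.59534158e-04,  9.47716233e-01,  3.19114269e-01,
         8.17934400e-02],
       [ 9.99999527e-01, -1.54844710e-04,  9.59790765e-04,
        -5.48267870e-05],
       [ 9.59022444e-04,  3.19114271e-01, -9.47715760e-01,
        -1.41701445e-01],
       [ 0.00000000e+00,  0.00000000e+00,  0.00000000e+00,
         1.00000000e+00]])}
{'time_s': 0.1, 'qpos': array([ 1.00457392e+00,  2.77087617e-01, -2.77586842e-02,  1.26799570e+00,
        1.96414122e-05,  1.46741497e+00]), 'joint_velocities': array([-0.00105562, -0.00296905,  0.004282  , -0.00065798, -0.00089872,
       -0.00138355]), 'joint_torque': array([-1.25744918e-04, -4.46707821e+01,  2.96128428e+01,  8.46073672e-03,
       -6.37710718e-05,  8.73163515e-06]), 'eef_pos': array([0.27866775, 0.55864286, 0.23024542]), 'tool_rot': array([-7.20398258e-01, -3.05716897e+00,  3.02412032e-03]), 'force': array([ 0.0401724 , -0.63430584, -0.44104538]), 'torque': array([ 0.04336939, -0.02173514, -0.02661192]), 'grip_force': 0.0, 'gripper_width': 0.08553301185424735}
```

View pics/top0.png

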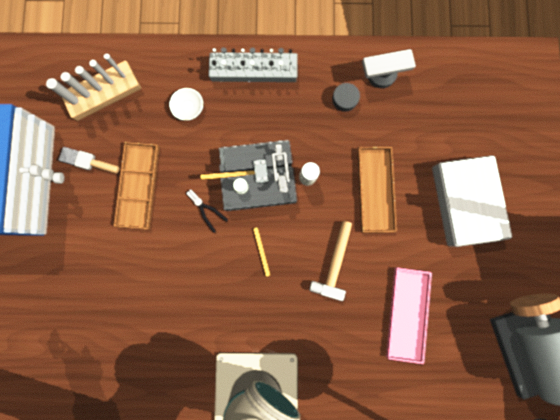

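View pics/scene0.png

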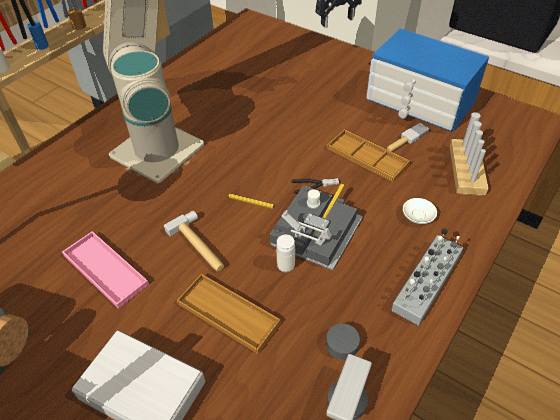

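The top view shows the mould at (257,175), with the long brass bar sticking out to the left at (200–245,176). A shorter yellow bar lies loose at (262,252). There are three trays: plain wooden (378,190), divided (137,185) and pink (410,315). The bar in the mould's slot is the one I need, and the plain wooden tray at (378,190) is the target. I'll confirm both in one enlarged crop.

```bash
cat > h.py <<'E'
from plant import *
import numpy as np, cv2
from scipy.spatial.transform import Rotation as R
def cam(n,s=None):
    c=get_calibration(n)
    if n=="wrist":
        s=s or state(); T=np.eye(4); T[:3,:3]=R.from_rotvec(s["tool_rot"]).as_matrix(); T[:3,3]=s["eef_pos"]
        return c,T@c["mount"]
    return c,c["extrinsics"]
def ray(C,u,v):
    c,E=C; d=E[:3,:3]@np.array([(u-c["cx"])/c["fx"],-(v-c["cy"])/c["fy"],-1]); return E[:3,3],d
def at(C,u,v,z):
    o,d=ray(C,u,v); return o+d*(z-o[2])/d[2]
def px(C,P):
    c,E=C; q=E[:3,:3].T@(np.asarray(P)-E[:3,3]); return c["cx"]+c["fx"]*q[0]/-q[2], c["cy"]-c["fy"]*q[1]/-q[2]
E
python3 - <<'E'
from h import *
C=cam("top")
for n,u,v,z in [("mouldTL",220,147,.045),("TR",290,141,.045),("BL",224,209,.045),("BR",297,205,.045),("barout",201,177,.045),("barin",246,174,.03),("trayTL",361,148,.018),("trTR",391,148,.018),("trBL",363,232,.018),("trBR",396,231,.018),("jar",241,185,.083),("can",310,173,.095)]:
    print(n,at(C,u,v,z).round(3))
a=cv2.imread("pics/scene0.png")[165:285,255:375]; b=cv2.imread("pics/top0.png")[120:240,190:400]
a=cv2.resize(a,(560,560),interpolation=cv2.INTER_CUBIC)
cv2.imwrite("pics/c1.png",a)
b=cv2.resize(b,None,fx=3.8,fy=3.8,interpolation=cv2.INTER_CUBIC);cv2.imwrite("pics/c2.png",b)
E
```

```text
mouldTL [0.636 0.102 0.045]
TR [ 0.653 -0.082  0.045]
BL [0.471 0.088 0.045]
BR [ 0.483 -0.101  0.045]
barout [0.555 0.15  0.045]
barin [0.567 0.033 0.03 ]
trayTL [ 0.643 -0.276  0.018]
trTR [ 0.644 -0.357  0.018]
trBL [ 0.416 -0.277  0.018]
trBR [ 0.42  -0.364  0.018]
jar [0.528 0.042 0.083]
can [ 0.558 -0.13   0.095]
```

View pics/c2.png

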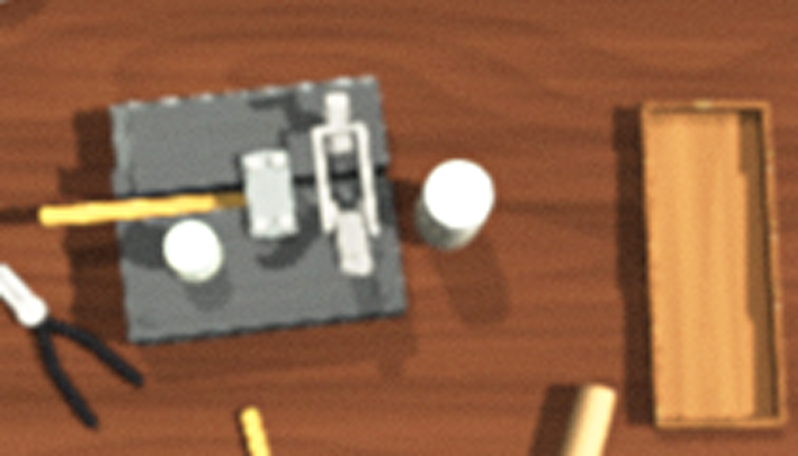

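The crop confirms it: the long brass bar lies in the slot, running under the strap, with its outer end at crop (42,215). The plain tray has no dividers. The latch is at crop (345,180), its loop lying on the keeper. I'll move over the bar's outer end for a closer look.

Emit:
step_arm:
  moves:
    - [[-1,25,-37,0,0,0,-0.1],[-1,50,-74,0,0,0,-0.2],[-1,75,-111,0,0,0,-0.3],[-1,100,-148,0,0,0,-0.4],[-1,124,-185,0,0,0,-0.5],[-1,147,-220,0,0,0,-0.6],[-1,170,-254,0,0,0,-0.7],[-1,193,-288,0,0,0,-0.8],[-1,216,-322,0,0,0,-0.9],[-1,239,-356,0,0,0,-1.015]]

```text
time_s: 0.93
eef_pos: [0.5116, 0.2113, 0.231]
tool_rot: [-2.121, -2.317, 0.001]
force: [0.8, 1.1, 0.3]
gripper_width: 0.0851
grip_force: 0.0
```

Emit:
step_arm:
  moves:
    - [[-1,20,-30,0,0,0,0],[-0.5,41,-63,0,0,0,0],[0,41,-73,0,0,0,0],[0.1,41,-83,0,0,0,0],[0.1,41,-93,0,0,0,0],[0.1,41,-93,0,0,0,0],[0.1,41,-93,0,0,0,0],[0.1,41,-93,0,0,0,0],[0.1,41,-93,0,0,0,0],[0.1,41,-93,0,0,0,0]]

```text
time_s: 1.77
eef_pos: [0.552, 0.1213, 0.2314]
tool_rot: [-2.114, -2.324, -0.0]
force: [-0.5, -0.2, -0.9]
gripper_width: 0.0386
grip_force: 0.0
```

```bash
python3 - <<'E'
from h import *
import pickle
s=state(); im=get_image("wrist"); pickle.dump(s,open("w1.pkl","wb")); cv2.imwrite("pics/w1.png",im)
cv2.imwrite("pics/w1b.png",cv2.resize(im,(800,600),interpolation=cv2.INTER_CUBIC))
print(s)
E
```

```text
{'time_s': 1.7667, 'qpos': array([ 1.01773171e-01,  1.70548206e-01, -1.59337822e-01,  1.24073199e+00,
        1.79731035e-04,  1.57805544e+00]), 'joint_velocities': array([-0.00240043,  0.0010942 ,  0.00013664, -0.00011103, -0.00050506,
       -0.002503  ]), 'joint_torque': array([-7.27022882e-02, -3.86606455e+01,  2.92890126e+01,  3.68991372e-03,
       -1.70668154e-03,  9.00037248e-04]), 'eef_pos': array([0.551957  , 0.12125726, 0.23143116]), 'tool_rot': array([-2.11401179e+00, -2.32389015e+00, -3.97009683e-04]), 'force': array([-0.49654263, -0.22194165, -0.93041372]), 'torque': array([-0.05281584, -0.00281815,  0.02333393]), 'grip_force': 0.0, 'gripper_width': 0.038572648190361325}
```

View pics/w1b.png

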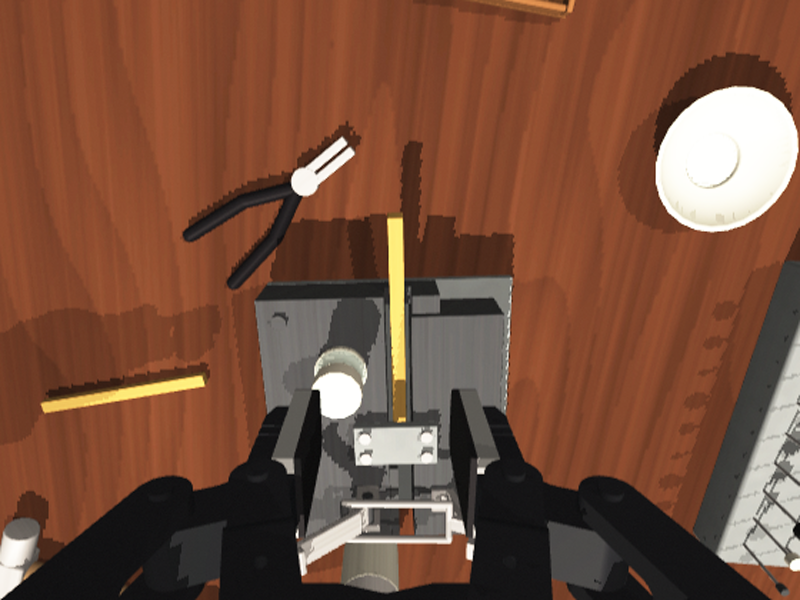

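The wrist view shows the bar from its tip at (396,217) to the strap at (400,420). The pliers are clear to its left, the jar top is at (336,395), and the latch is near (400,520). I'll work out the bar's line.

```bash
python3 - <<'E'
from h import *
import pickle
s=pickle.load(open("w1.pkl","rb")); C=cam("wrist",s); k=.7
for n,u,v,z in [("tipL",389,217,.047),("tipR",403,217,.047),("midL",392,300,.034),("in L",393,415,.018),("inR",408,420,.018),("fixTL",257,299,.045),("fixTR",386,294,.045),("slTR",503,313,.045),("strap",396,445,.053)]:
    print(n,at(C,u*k,v*k,z).round(4))
c=cam("top")[0]
print(R.from_rotvec(s["tool_rot"]).as_matrix().round(3))
E
```

```text
tipL [0.5518 0.1501 0.047 ]
tipR [0.5602 0.1509 0.047 ]
midL [0.5594 0.0933 0.034 ]
in L [ 0.5697 -0.002   0.018 ]
inR [ 0.5814 -0.0052  0.018 ]
fixTL [0.4725 0.0894 0.045 ]
fixTR [0.5547 0.1005 0.045 ]
slTR [0.6314 0.0949 0.045 ]
strap [ 0.5716 -0.0049  0.053 ]
[[-0.094  0.996  0.   ]
 [ 0.996  0.094  0.   ]
 [ 0.     0.    -1.   ]]
```

Emit:
step_arm:
  moves:
    - [[0.1,3,6,-20,0.05,0.006,0.014],[0.1,6,12,-50,0.1,0.012,0.028],[0.1,6,12,-80,0.156,0.018,0.028],[0.1,6,12,-110,0.156,0.018,0.028],[0.1,6,12,-140,0.156,0.018,0.028],[0.1,6,12,-165,0.156,0.018,0.028],[0.1,6,12,-185,0.156,0.018,0.028],[0.1,6,12,-200,0.156,0.018,0.028],[0.1,6,12,-214,0.156,0.018,0.028],[0.1,6,12,-214,0.156,0.018,0.028]]

```text
time_s: 2.65
eef_pos: [0.5555, 0.1325, 0.0143]
tool_rot: [-1.999, -2.257, -0.149]
force: [-0.7, 0.4, -0.4]
gripper_width: 0.0386
grip_force: 0.0
```

Emit:
step_arm:
  grip_force: 80
  moves:
    - [[0.5,0,0,0,0,0,0],[0.7,0,0,0,0,0,0],[0.9,0,0,0,0,0,0],[1,0,0,0,0,0,0],[1,0,0,0,0,0,0],[1,0,0,0,0,0,0],[1,0,0,0,0,0,0],[1,0,0,0,0,0,0],[1,0,0,0,0,0,0],[1,0,0,0,0,0,0]]

```text
time_s: 3.48
eef_pos: [0.5594, 0.1325, 0.0181]
tool_rot: [-2.002, -2.261, -0.159]
force: [1.5, 1.7, 5.6]
gripper_width: 0.0085
grip_force: 78.5
```

Emit:
step_arm:
  moves:
    - [[1,-1,8,1.3,0,0,0],[1,-2,16,2.5,0,0,0],[1,-3,24,3.8,0,0,0],[1,-4,32,5,0,0,0],[1,-5,40,6.3,0,0,0],[1,-6,48,7.5,0,0,0],[1,-7,55,9,0,0,0],[1,-7.5,61,10,0,0,0],[1,-7.5,61,10,0,0,0],[1,-7.5,61,10,0,0,0]]

```text
time_s: 4.32
eef_pos: [0.5502, 0.1947, 0.0273]
tool_rot: [-1.999, -2.26, -0.158]
force: [-0.1, 1.2, 2.0]
gripper_width: 0.0081
grip_force: 78.2
```

```bash
python3 - <<'E'
from h import *
import pickle
s=state(); im=get_image("wrist"); pickle.dump(s,open("w2.pkl","wb"))
cv2.imwrite("pics/w2b.png",cv2.resize(im,(800,600),interpolation=cv2.INTER_CUBIC))
print(s["force"],s["torque"],s["eef_pos"])
E
```

```text
[-0.06452895  1.16224273  1.99225714] [-0.09877829  0.04694759  0.0074011 ] [0.55018065 0.19472586 0.0272942 ]
```

View pics/w2b.png

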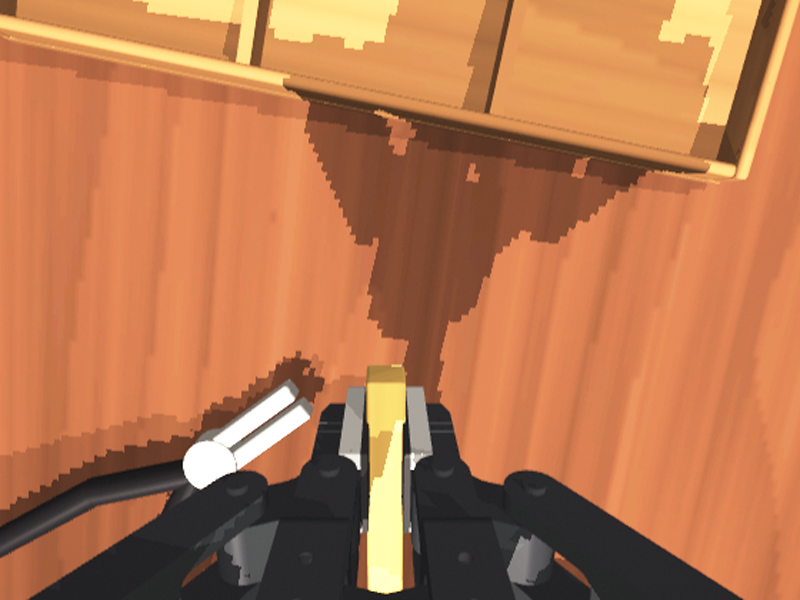

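The bar is held firmly between the pads, its tip at (386,370), and the forces are low, so it's drawn clear of the strap. Next I lift it and carry it to the tray.

Emit:
step_arm:
  moves:
    - [[1,0,0,10,0,0,0],[1,0,0,25,0,0,0],[1,0,0,45,0,0,0],[1,0,0,70,0,0,0],[1,0,0,95,0,0,0],[1,0,0,120,0,0,0],[1,0,-10,140,0,0,-0.05],[1,0,-30,150,0,0,-0.15],[1,0,-60,150,0,0,-0.25],[1,0,-90,150,0,0,-0.35]]

```text
time_s: 5.2
eef_pos: [0.5511, 0.1026, 0.1788]
tool_rot: [-2.383, -1.885, -0.189]
force: [-0.3, -0.6, -1.2]
gripper_width: 0.0086
grip_force: 78.0
```

Emit:
step_arm:
  moves:
    - [[1,4,-33,0,0,0,-0.12],[1,8,-68,0,0,0,-0.24],[1,13,-104,0,0,0,-0.36],[1,18,-140,0,0,0,-0.48],[1,23,-176,0,0,0,-0.6],[1,28,-212,0,0,0,-0.72],[1,33,-248,0,0,0,-0.84],[1,38,-284,0,0,0,-0.96],[1,42,-320,0,0,0,-1.08],[1,45,-350,0,0,0,-1.2]]

```text
time_s: 6.03
eef_pos: [0.5951, -0.2494, 0.1772]
tool_rot: [-3.113, -0.209, -0.244]
force: [0.3, 0.4, -0.7]
gripper_width: 0.0081
grip_force: 78.0
```

Emit:
step_arm:
  moves:
    - [[1,0,-30,0,0,0,-0.06],[1,0,-60,0,0,0,-0.117],[1,0,-72,-5,0,0,-0.117],[1,0,-72,-20,0,0,-0.117],[1,0,-72,-40,0,0,-0.117],[1,0,-72,-60,0,0,-0.117],[1,0,-72,-80,0,0,-0.117],[1,0,-72,-90,0,0,-0.117],[1,0,-72,-100,0,0,-0.117],[1,0,-72,-100,0,0,-0.117]]

```text
time_s: 6.87
eef_pos: [0.5941, -0.3174, 0.0748]
tool_rot: [-3.126, -0.039, -0.24]
force: [-0.6, -0.1, -1.5]
gripper_width: 0.0085
grip_force: 78.1
```

```bash
python3 - <<'E'
from h import *
s=state(); print(s); print(R.from_rotvec(s["tool_rot"]).as_matrix().round(3))
a=get_image("scene");b=get_image("top");w=get_image("wrist")
a=cv2.resize(a[230:400,140:340],(400,340),interpolation=cv2.INTER_CUBIC);b=cv2.resize(b[120:290,320:420],(200,340),interpolation=cv2.INTER_CUBIC)
w=cv2.resize(w,(200,150)); 
o=np.hstack([a,b]); p=np.zeros((340,200,3),np.uint8); p[:150]=w
cv2.imwrite("pics/t1.png",np.hstack([o,p]))
E
```

```text
{'time_s': 6.8667, 'qpos': array([-0.62848448,  0.3969023 , -0.21878824,  0.83550302,  0.09643068,
        2.49395324]), 'joint_velocities': array([ 0.00355584, -0.02318972,  0.03258537,  0.02848764, -0.000769  ,
       -0.00064997]), 'joint_torque': array([-1.46451644e-01, -4.93958867e+01,  2.81618822e+01, -1.27644684e+00,
        2.60949181e-01, -5.87938950e-03]), 'eef_pos': array([ 0.59407313, -0.31737408,  0.07477122]), 'tool_rot': array([-3.12596091, -0.03897175, -0.24019823]), 'force': array([-0.61750408, -0.12076308, -1.53989329]), 'torque': array([ 0.06939413,  0.15033337, -0.00685837]), 'grip_force': 78.11126947402954, 'gripper_width': 0.008543490717741757}
[[ 0.988  0.025  0.153]
 [ 0.024 -1.     0.008]
 [ 0.153 -0.004 -0.988]]
```

View pics/t1.png

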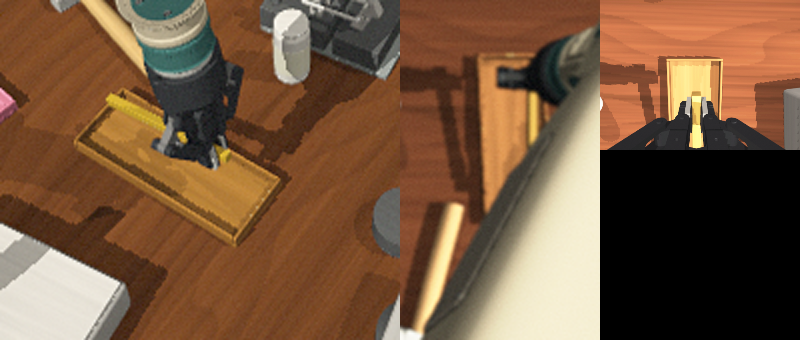

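The bar is lined up over the plain tray at (200,140). I lower it to the floor with the inner end just touching, then release.

Emit:
step_arm:
  moves:
    - [[1,0,0,-10,0,0.025,0],[1,0,0,-22,0,0.05,0],[1,0,0,-34,0,0.05,0],[1,0,0,-44,0,0.05,0],[1,0,0,-52,0,0.05,0],[1,0,0,-58,0,0.05,0],[1,0,0,-62,0,0.05,0],[1,0,0,-65,0,0.05,0],[1,0,0,-66,0,0.05,0],[1,0,0,-66,0,0.05,0]]

```text
time_s: 7.85
eef_pos: [0.5957, -0.3188, 0.0113]
tool_rot: [-3.133, -0.039, -0.168]
force: [1.0, 0.1, -1.3]
gripper_width: 0.0087
grip_force: 78.1
```

Emit:
step_arm:
  moves:
    - [[0.9,0,0,0,0,0,0],[0.8,0,0,0,0,0,0],[0.6,0,0,0,0,0,0],[0.4,0,0,0,0,0,0],[0.4,0,0,0,0,0,0],[0.4,0,0,0,0,0,0],[0.4,0,0,20,0,0,0],[0.4,0,0,50,0,0,0],[0.4,0,0,85,0,0,0],[0.4,0,0,120,0,0,0]]

```text
time_s: 8.68
eef_pos: [0.595, -0.3182, 0.1319]
tool_rot: [-3.132, -0.039, -0.165]
force: [0.4, -0.5, 0.1]
gripper_width: 0.0259
grip_force: 0.0
```

Emit:
step_arm:
  moves:
    - [[0.4,5,5,20,0,0.03,0],[0.4,15,25,35,0,0.06,0.02],[0.4,27,58,50,0,0.105,0.04],[0.4,40,92,60,0,0.105,0.06],[0.4,54,127,68,0,0.105,0.08],[0.4,68,163,68,0,0.105,0.1],[0.4,82,200,68,0,0.105,0.1],[0.4,94,236,68,0,0.105,0.1],[0.4,105,273,68,0,0.105,0.1],[0.4,105,273,68,0,0.105,0.1]]

```text
time_s: 9.52
eef_pos: [0.7022, -0.0388, 0.1994]
tool_rot: [-3.121, -0.205, -0.005]
force: [-0.3, 0.2, -1.1]
gripper_width: 0.0256
grip_force: 0.0
```

```bash
python3 - <<'E'
from h import *
import pickle
s=state(); im=get_image("wrist"); pickle.dump(s,open("w3.pkl","wb")); cv2.imwrite("pics/w3.png",im)
print(s["time_s"],s["eef_pos"],s["qpos"]); print(R.from_rotvec(s["tool_rot"]).as_matrix().round(3))
C=cam("wrist",s); u,v=px(C,(.62,-.06,.06)); print(u,v)
t=get_image("top"); cv2.imwrite("pics/top3.png",t)
u0=int(np.clip(u-125,0,560-250)); v0=int(np.clip(v-95,0,420-190)); print(u0,v0)
m=cv2.resize(im[v0:v0+190,u0:u0+250],(790,600),interpolation=cv2.INTER_CUBIC)
m[:220,:130]=cv2.resize(t[140:240,350:409],(130,220))
cv2.imwrite("pics/w3c.png",m)
E
```

```text
9.5167 [ 0.70222299 -0.0387598   0.19935215] [-0.15280773  0.43013071  0.12126207  1.26168343  0.01401087  2.85742159]
[[ 0.991  0.131  0.002]
 [ 0.131 -0.991  0.014]
 [ 0.004 -0.013 -1.   ]]
283.2770669180937 295.0223491524368
158 200
```

View pics/w3c.png

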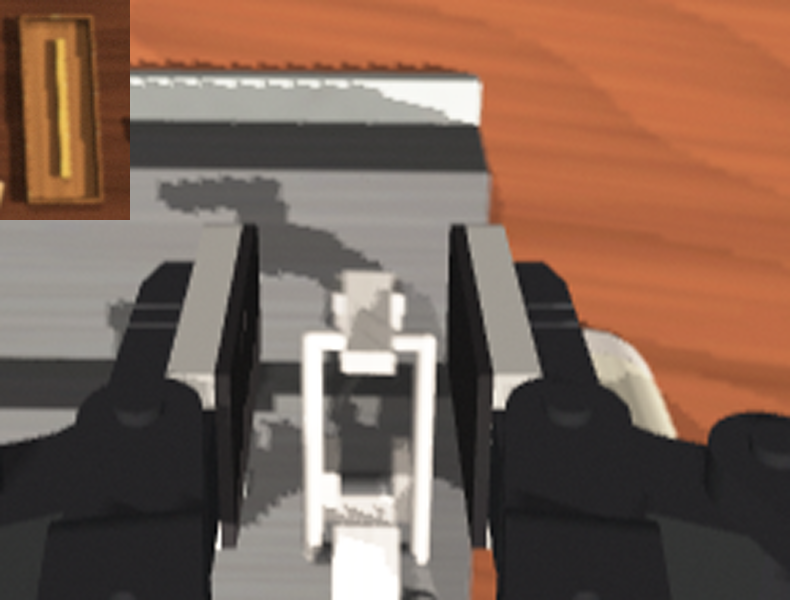

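The inset shows the bar lying flat in the tray. In the crop, the loop's cross bar is at about (369,342) and the tab top at about (368,361). The keeper's edges are at 333 and 403. I need a second angle for depth, so I'll use the earlier scene and wrist pictures, since the latch hasn't moved.

```bash
python3 - <<'E'
from h import *
import pickle
S=cam("scene"); print(px(S,(.62,-.06,.06)),px(S,(.55,-.07,.06)))
s=cv2.imread("pics/scene0.png"); w=cv2.imread("pics/w1.png")
o=np.zeros((600,800,3),np.uint8)
u,v=px(S,(.60,-.06,.06)); u0=int(u-30);v0=int(v-32); print(u0,v0)
o[:,:500]=cv2.resize(s[v0:v0+60,u0:u0+50],(500,600),interpolation=cv2.INTER_CUBIC)
o[:240,500:]=cv2.resize(w[332:412,215:315][:80,:100],(300,240),interpolation=cv2.INTER_CUBIC)
cv2.imwrite("pics/m1.png",o)
E
```

```text
(np.float64(321.08956072293427), np.float64(241.16352293074047)) (np.float64(294.7223663318846), np.float64(231.19125758039297))
284 205
```

View pics/m1.png

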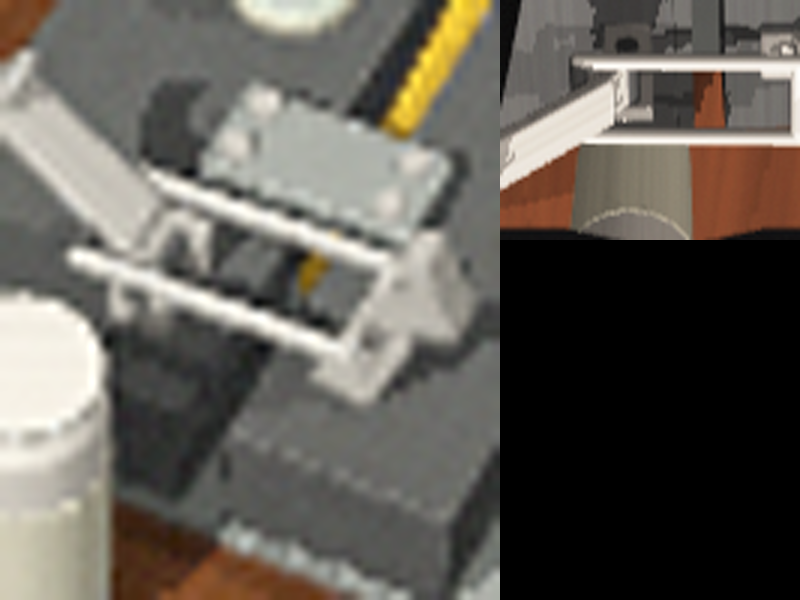

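The scene crop shows the cross bar's middle at (368,306), the loop's pivot end at about (115,218), the lever tip at about (20,75) and the tab at about (430,250). I'll triangulate these.

```bash
python3 - <<'E'
from h import *
import pickle
S=cam("scene");W=cam("wrist",pickle.load(open("w3.pkl","rb")));W1=cam("wrist",pickle.load(open("w1.pkl","rb")))
def tri(A,a,B,b):
    o1,d1=ray(A,*a);o2,d2=ray(B,*b);M=np.c_[d1,-d2];t=np.linalg.lstsq(M,o2-o1,rcond=None)[0]
    p,q=o1+d1*t[0],o2+d2*t[1];return (p+q)/2,np.linalg.norm(p-q)
w=lambda x,y:(158+x/3.16,200+y/3.16); sc=lambda x,y:(284+x/10,205+y/10)
psi=np.radians(7)
Mx=lambda p:(np.array([[np.cos(psi),np.sin(psi)],[-np.sin(psi),np.cos(psi)]])@(np.array(p[:2])-[.5727,.0052])*1e3).round(1)
for n,r in {"bar":tri(W,w(369,342),S,sc(368,306)),"barnear(-y)":tri(W,w(431,342),S,sc(345,350)),"barfar":tri(W,w(307,342),S,sc(390,262)),
 "loopend":tri(W,w(367,556),S,sc(115,218)),"tabtop":tri(W,w(368,361),S,sc(425,243)),"levertip":tri(W1,(210.7,392),S,sc(20,78))}.items():
    print(n,r[0].round(4),"err",r[1].round(4),"mould",Mx(r[0]))
print("keeper tip at z.0695",[at(W,*w(368,y),.0695).round(4) for y in(290,330)])
print("half -y corner edge",at(W,*w(478,124),.045).round(4),at(W,*w(478,75),.008),"half x-edge", at(W,*w(488,170),.045))
E
```

```text
bar [ 0.6143 -0.0537  0.0717] err 0.0012 mould [ 34.1 -63.5]
barnear(-y) [ 0.6176 -0.0694  0.0734] err 0.0013 mould [ 35.5 -79.6]
barfar [ 0.6107 -0.0377  0.0697] err 0.001 mould [ 32.4 -47.2]
loopend [ 0.5466 -0.063   0.0704] err 0.0038 mould [-34.2 -64.6]
tabtop [ 0.6276 -0.0515  0.1016] err 0.0004 mould [ 47.6 -62.9]
levertip [ 0.5175 -0.0622  0.1011] err 0.0028 mould [-63.  -60.2]
keeper tip at z.0695 [array([ 0.6275, -0.0514,  0.0695]), array([ 0.6158, -0.053 ,  0.0695])]
half -y corner edge [ 0.6676 -0.0758  0.045 ] [ 0.66860462 -0.07889788  0.008     ] half x-edge [ 0.65459872 -0.08068925  0.045     ]
```

The measurements fit the linkage model: lever angle about 36°, bar 10 mm short of the keeper, and tab at world (628,−51) mm with its top at 102 mm. I'll grip the tab along y.

Emit:
step_arm:
  moves:
    - [[0.4,-20,-4,0,0,0,0],[0.4,-45,-9,0,0,0,0],[0.4,-65,-13,-10,0,0,0],[0.4,-74,-13,-30,0,0,0],[0.4,-74,-13,-50,0,0,0],[0.4,-74,-13,-70,0,0,0],[0.4,-74,-13,-85,0,0,0],[0.4,-74,-13,-100,0,0,0],[0.4,-74,-13,-114,0,0,0],[0.4,-74,-13,-114,0,0,0]]

```text
time_s: 10.45
eef_pos: [0.6283, -0.0604, 0.0944]
tool_rot: [-3.125, -0.192, -0.01]
force: [-15.1, 3.6, 42.0]
gripper_width: 0.0256
grip_force: 21.1
```

Emit:
step_arm:
  grip_force: 30
  moves:
    - [[0.5,0,0,0,0,0,0],[0.6,0,0,0,0,0,0],[0.7,0,0,0,0,0,0],[0.8,0,0,0,0,0,0],[0.9,0,0,0,0,0,0],[1,0,0,0,0,0,0],[1,0,0,0,0,0,0],[1,0,0,0,0,0,0],[1,0,0,0,0,0,0],[1,0,0,0,0,0,0]]

```text
time_s: 11.28
eef_pos: [0.63, -0.0595, 0.0954]
tool_rot: [-3.124, -0.193, -0.018]
force: [-12.1, 4.3, 40.3]
gripper_width: -0.0002
grip_force: 20.2
```

```bash
cat > k.py <<'E'
import numpy as np
from scipy.optimize import fsolve
px=np.array([-20.5,57.])
def link(b):
    b=np.array(b,float)
    def lp(t): return px+[-18*np.cos(t)-3*np.sin(t),18*np.sin(t)-3*np.cos(t)]
    g=np.linspace(.1,2.5,500); d=np.array([np.hypot(*(b-lp(t)))-72 for t in g]); i=np.where(d[:-1]*d[1:]<0)[0]
    out=[]
    for j in i:
        t=g[j]; l=lp(t); f=np.arctan2(*(b-l)[::-1]); out.append((t,f))
    return out
if __name__=="__main__":
    ref=None
    for b in [(34.1,71.7),(40,80),(48,82),(56,80),(57,70),(57,60),(57,50),(50,48.5),(47,48)]:
        for t,f in link(b):
            T=np.array(b)+[16*np.cos(f)-12.5*np.sin(f),16*np.sin(f)+12.5*np.cos(f)]
            if ref is None: ref=(T,f)
            d=T-ref[0]; print(b,"th",round(t,2),"phi",round(np.degrees(f),1),"dTCP mould",d.round(1),"world",(d[0]*.9925).round(1),(d[0]*.122).round(1),d[1].round(1),"turn",round(ref[1]-f,3))
E
python3 k.py
```

```text
(34.1, 71.7) th 0.54 phi 6.4 dTCP mould [0. 0.] world 0.0 0.0 0.0 turn 0.0
(40, 80) th 1.09 phi 6.8 dTCP mould [5.8 8.4] world 5.8 0.7 8.4 turn -0.007
(48, 82) th 1.56 phi 5.6 dTCP mould [14.1 10.1] world 14.0 1.7 10.1 turn 0.013
(56, 80) th 1.99 phi 4.3 dTCP mould [22.4  7.8] world 22.2 2.7 7.8 turn 0.037
(57, 70) th 2.05 phi -3.5 dTCP mould [25.1 -4.4] world 24.9 3.1 -4.4 turn 0.172
(57, 60) th 2.12 phi -11.1 dTCP mould [ 26.5 -16.7] world 26.3 3.2 -16.7 turn 0.305
(57, 50) th 2.26 phi -18.4 dTCP mould [ 27.5 -29.1] world 27.3 3.4 -29.1 turn 0.433
(50, 48.5) th 1.93 phi -21.5 dTCP mould [ 20.9 -31.6] world 20.7 2.5 -31.6 turn 0.486
(47, 48) th 1.78 phi -22.2 dTCP mould [ 17.9 -32.4] world 17.8 2.2 -32.4 turn 0.498
```

The finger came down on the tab's top. My start pose was still settling in y, about 7 mm off. I lift, reopen and look again.

Emit:
step_arm:
  grip_force: 20
  moves:
    - [[1,0,0,10,0,0,0],[1,0,0,30,0,0,0],[0.4,50,0,60,0,0,0],[0.4,75,0,90,0,0,0],[0.4,75,0,112,0,0,0],[0.4,75,0,112,0,0,0],[0.4,75,0,112,0,0,0],[0.4,75,0,112,0,0,0],[0.4,75,0,112,0,0,0],[0.4,75,0,112,0,0,0]]

```text
time_s: 12.12
eef_pos: [0.6999, -0.0591, 0.1953]
tool_rot: [-3.124, -0.193, 0.003]
force: [-0.5, -0.9, -0.6]
gripper_width: 0.0258
grip_force: 0.0
```

```bash
python3 - <<'E'
from h import *
import pickle
s=state(); im=get_image("wrist"); pickle.dump(s,open("w4.pkl","wb")); cv2.imwrite("pics/w4.png",im)
print(s["time_s"],s["eef_pos"],s["qpos"][5],s["force"],np.abs(s["joint_velocities"]).max()); print(R.from_rotvec(s["tool_rot"]).as_matrix().round(3))
C=cam("wrist",s)
for P in [(.6143,-.0537,.0717),(.6276,-.0515,.1016)]: print(px(C,P))
# template match of tab/loop head from w3 crop
w3=cv2.imread("pics/w3.png"); t=w3[280:320,250:300]
r=cv2.matchTemplate(im,t,cv2.TM_CCOEFF_NORMED); _,m,_,l=cv2.minMaxLoc(r); print("match",m,l,"offset vs w3",l[0]-250,l[1]-280)
C3=cam("wrist",pickle.load(open("w3.pkl","rb"))); print("expected shift",np.array(px(C,(.6276,-.0515,.1016)))-px(C3,(.6276,-.0515,.1016)))
E
```

```text
12.1167 [ 0.69986737 -0.05906818  0.1953123 ] 2.837652586184054 [-0.4783809  -0.91245141 -0.64513298] 0.005481349552340607
[[ 0.992  0.123 -0.003]
 [ 0.123 -0.992  0.011]
 [-0.001 -0.011 -1.   ]]
(np.float64(251.15073095318903), np.float64(303.8447950675088))
(np.float64(247.7610427096917), np.float64(310.2372934268448))
match 0.405902624130249 (54, 151) offset vs w3 -196 -129
expected shift [-26.82778386  -3.72636258]
```

```bash
python3 - <<'E'
from h import *
w=cv2.imread("pics/w4.png"); s=get_image("scene"); cv2.imwrite("pics/scene4.png",s)
o=np.zeros((600,800,3),np.uint8)
o[:,:440]=cv2.resize(w[220:420,185:332],(440,600),interpolation=cv2.INTER_CUBIC)  # x3 (2.993)
o[:432,440:]=cv2.resize(s[205:265,284:334],(360,432),interpolation=cv2.INTER_CUBIC) # x7.2
cv2.imwrite("pics/m4.png",o)
E
```

```text
(no output)
```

View pics/m4.png

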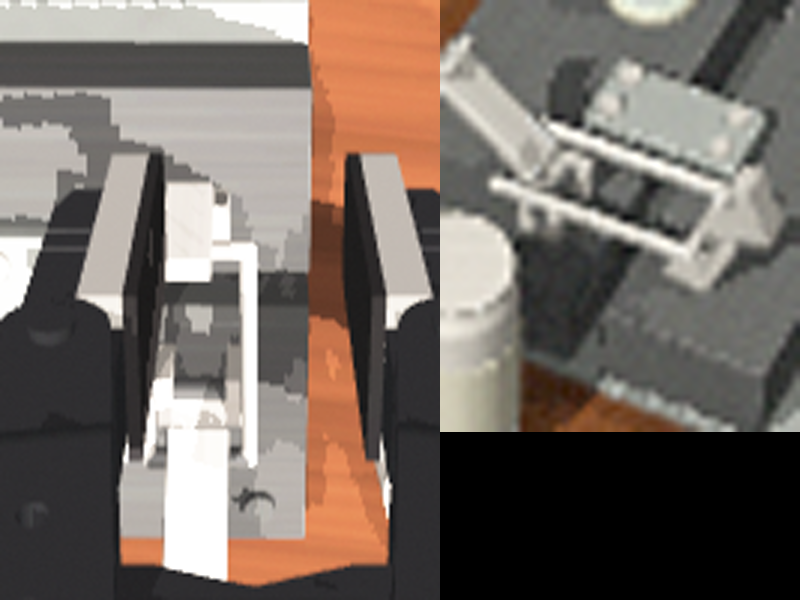

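The latch hasn't moved: the tab top is at wrist crop (189,270), which matches the prediction to under 1 px. The position is right; only the pose reading had been early. Retrying from the settled pose.

Emit:
step_arm:
  moves:
    - [[0.4,-20,3,-5,0,0,0],[0.4,-45,6,-15,0,0,0],[0.4,-65,8,-30,0,0,0],[0.4,-71,8,-50,0,0,0],[0.4,-71,8,-70,0,0,0],[0.4,-71,8,-75,0,0,0],[0.4,-71,8,-75,0,0,0],[0.4,-71,8,-75,0,0,0],[0.4,-71,8,-75,0,0,0],[0.4,-71,8,-75,0,0,0]]

```text
time_s: 13.05
eef_pos: [0.6322, -0.051, 0.1238]
tool_rot: [-3.126, -0.195, -0.007]
force: [-0.1, -0.2, -0.0]
gripper_width: 0.0259
grip_force: 0.0
```

Emit:
step_arm:
  grip_force: 30
  moves:
    - [[0.4,-3,0,-10,0,0,0],[0.4,-3,0,-20,0,0,0],[0.4,-3,0,-30,0,0,0],[0.4,-3,0,-37,0,0,0],[0.4,-3,0,-37,0,0,0],[0.4,-3,0,-37,0,0,0],[0.5,-3,0,-37,0,0,0],[0.6,-3,0,-37,0,0,0],[0.7,-3,0,-37,0,0,0],[0.8,-3,0,-37,0,0,0]]

```text
time_s: 13.88
eef_pos: [0.6282, -0.05, 0.0859]
tool_rot: [-3.124, -0.195, -0.005]
force: [-0.0, 1.9, 0.5]
gripper_width: 0.0108
grip_force: 29.9
```

Emit:
step_arm:
  grip_force: 40
  moves:
    - [[0.9,0,0,0,0,0,0],[1,0,0,0,0,0,0],[1,0,0,0,0,0,0],[1,0,0,0,0,0,0],[1,0,0,0,0,0,0],[1,0,0,0,0,0,0],[1,0,0,0,0,0,0],[1,0,0,0,0,0,0],[1,0,0,0,0,0,0],[1,0,0,0,0,0,0]]

```text
time_s: 14.72
eef_pos: [0.6283, -0.0502, 0.0857]
tool_rot: [-3.124, -0.195, -0.005]
force: [1.6, 5.4, 2.6]
gripper_width: 0.0104
grip_force: 41.1
```

Emit:
step_arm:
  moves:
    - [[1,1,0,3,0,0,0],[1,3,0.4,6,0,0,0],[1,6,0.7,8.5,0,0,0],[1,10,1.2,10,0,0,0],[1,14,1.7,10,0,0,0],[1,18,2.2,9.5,0,0.02,0],[1,22,2.7,8.5,0,0.035,0],[1,24,2.9,7,0,0.05,0],[1,24,2.9,7,0,0.05,0],[1,24,2.9,7,0,0.05,0]]

```text
time_s: 15.55
eef_pos: [0.652, -0.0474, 0.0915]
tool_rot: [-3.12, -0.194, 0.077]
force: [-2.6, 5.1, -1.2]
gripper_width: 0.0105
grip_force: 40.7
```

Emit:
step_arm:
  moves:
    - [[1,0.5,0.1,-4,-0.005,0.04,0],[1,1,0.1,-8,-0.01,0.08,0],[1,1.3,0.2,-12,-0.015,0.12,0],[1,1.8,0.2,-16,-0.02,0.17,0],[1,2.2,0.3,-20,-0.026,0.21,0],[1,2.5,0.3,-24,-0.031,0.253,0],[1,2.8,0.4,-28,-0.036,0.295,0],[1,3,0.4,-32,-0.042,0.337,0],[1,3,0.4,-35,-0.047,0.375,0],[1,3,0.4,-35,-0.047,0.375,0]]

```text
time_s: 16.38
eef_pos: [0.655, -0.047, 0.0572]
tool_rot: [3.054, 0.185, -0.666]
force: [-5.2, 4.6, 3.7]
gripper_width: 0.0105
grip_force: 41.0
```

Emit:
step_arm:
  moves:
    - [[1,0,0,-1,0,0,0],[1,-1,-0.1,-1.5,0,0.01,0],[1,-2,-0.2,-1.5,0,0.015,0],[1,-3,-0.4,-2,0,0.02,0],[1,-4,-0.5,-2,-0.003,0.03,0],[1,-5,-0.6,-2,-0.004,0.035,0],[1,-6,-0.7,-2.5,-0.005,0.04,0],[1,-7,-0.8,-2.5,-0.006,0.05,0],[1,-8,-1,-3,-0.007,0.055,0],[1,-8,-1,-3,-0.007,0.055,0]]

```text
time_s: 17.22
eef_pos: [0.6525, -0.0474, 0.0568]
tool_rot: [3.038, 0.182, -0.725]
force: [5.1, 6.5, 6.3]
gripper_width: 0.0103
grip_force: 42.0
```

Emit:
step_arm:
  moves:
    - [[1,0,0,0,0,0,0],[1,0,0,0,0,0,0],[1,0,0,0,0,0,0],[1,0,0,0,0,0,0],[1,0,0,0,0,0,0],[1,0,0,0,0,0,0],[1,0,0,0,0,0,0],[1,0,0,0,0,0,0],[1,0,0,0,0,0,0],[1,0,0,0,0,0,0]]

```text
time_s: 18.05
eef_pos: [0.6524, -0.0474, 0.0568]
tool_rot: [3.038, 0.182, -0.725]
force: [5.1, 7.2, 5.7]
gripper_width: 0.0105
grip_force: 42.0
```

```bash
python3 - <<'E'
from h import *
import pickle
s=state(); im=get_image("wrist"); pickle.dump(s,open("w5.pkl","wb")); cv2.imwrite("pics/w5.png",im)
print(s["time_s"],s["eef_pos"],s["qpos"],s["force"]); print(R.from_rotvec(s["tool_rot"]).as_matrix().round(3))
cv2.imwrite("pics/scene5.png",get_image("scene"))
E
```

```text
18.05 [ 0.65243915 -0.0474211   0.05676197] [-0.12816389  0.77744453  0.3007307   1.5524195  -0.0967917   2.91634981] [5.05821309 7.16936113 5.73387365]
[[ 0.886  0.116 -0.449]
 [ 0.11  -0.993 -0.04 ]
 [-0.451 -0.014 -0.893]]
```

Pulling back stalls at 5 N with the bar about 9 mm short of seated. I'll use the last picture here, as a composite of the wrist and scene views.

```bash
python3 - <<'E'
from h import *
import pickle
C=cam("wrist",pickle.load(open("w5.pkl","rb"))); S=cam("scene")
print([np.round(px(C,P)) for P in [(.634,-.051,.0505),(.652,-.047,.07)]],[np.round(px(S,P)) for P in [(.634,-.051,.0505),(.652,-.047,.07)]])
w=cv2.imread("pics/w5.png"); s=cv2.imread("pics/scene5.png")
o=np.zeros((600,800,3),np.uint8)
o[:,:400]=cv2.resize(w[210:420,200:340],(400,600),interpolation=cv2.INTER_CUBIC)
o[:,400:]=cv2.resize(s[185:275,280:340],(400,600),interpolation=cv2.INTER_CUBIC)
cv2.imwrite("pics/m5.png",o)
E
```

```text
[array([272., 302.]), array([267., 320.])] [array([328., 244.]), array([336., 241.])]
```

View pics/m5.png

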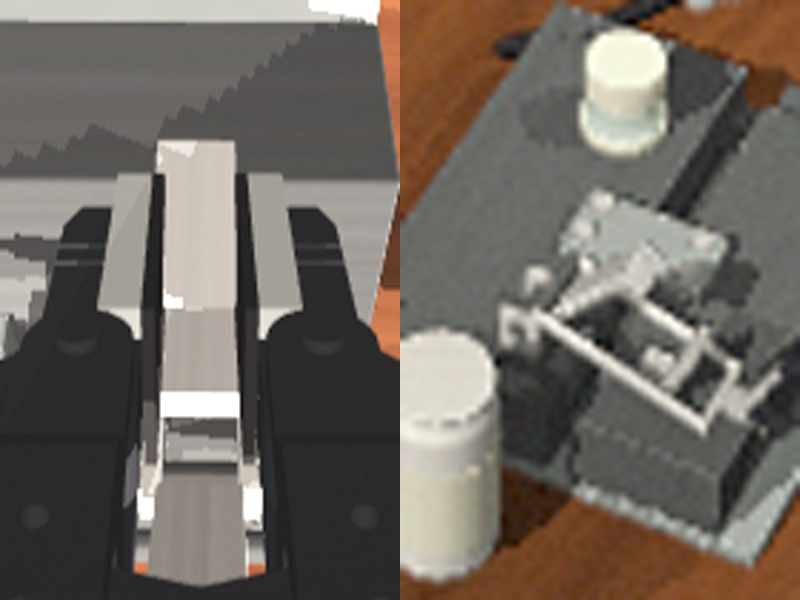

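The bar's cross piece is at scene panel (722,398), just where the model puts it: low and beyond the keeper. The keeper's top edge shows inside the loop at about (690,360). I'll locate the keeper from that.

```bash
python3 - <<'E'
from h import *
S=cam("scene"); psi=np.radians(7)
Rm=np.array([[np.cos(psi),np.sin(psi)],[-np.sin(psi),np.cos(psi)]]); O=np.array([.5727,.0052])
f=lambda x,y:(280+(x-400)/6.667,185+y/6.667)
for n,x,y in [("edgeN",672,388),("edgeF",705,335),("blob",660,355),("barN",708,430),("barF",740,370)]:
    for z in (.0475,.0505,.0695):
        p=at(S,*f(x,y),z); print(n,z,(Rm@(p[:2]-O)*1e3).round(1))
for P in [(44,-63,47.5),(50,-54,69.5),(50,-72,69.5),(41,-63,69.5)]:
    w=np.r_[O+Rm.T@np.array(P[:2])/1e3,P[2]/1e3]; u,v=px(S,w); print(P,"panel",round((u-280)*6.667+400),round((v-185)*6.667))
# half position: top +x edge of the sliding half, search dark/bright step in wrist image
E
```

```text
edgeN 0.0475 [ 37.3 -67.3]
edgeN 0.0505 [ 38.2 -69.5]
edgeN 0.0695 [ 43.9 -83.4]
edgeF 0.0475 [ 37.5 -39.1]
edgeF 0.0505 [ 38.4 -41.4]
edgeF 0.0695 [ 44.1 -55.9]
blob 0.0475 [ 26.8 -55.3]
blob 0.0505 [ 27.7 -57.6]
blob 0.0695 [ 33.6 -71.7]
barN 0.0475 [ 57.  -78.8]
barN 0.0505 [ 57.9 -81. ]
barN 0.0695 [ 63.2 -94.7]
barF 0.0475 [ 55.8 -48.3]
barF 0.0505 [ 56.7 -50.5]
barF 0.0695 [ 62.  -64.8]
(44, -63, 47.5) panel 694 386
(50, -54, 69.5) panel 722 337
(50, -72, 69.5) panel 701 372
(41, -63, 69.5) panel 689 346
```

The bar is past the hook, and the force swing from −5 to +5 N looks like lever friction reversing. I'll pull back a bit more and ease the side load.

Emit:
step_arm:
  moves:
    - [[1,0,0.5,0,0,0,0],[1,0,1,0,0,0,0],[1,-1,1,0,0,0,0],[1,-2,0.9,-0.5,0,0,0],[1,-3,0.8,-0.5,0,0,0],[1,-4,0.7,-1,0,0,0],[1,-5,0.6,-1,0,0,0],[1,-6,0.5,-1,0,0,0],[1,-6,0.5,-1,0,0,0],[1,-6,0.5,-1,0,0,0]]

```text
time_s: 18.98
eef_pos: [0.6478, -0.0478, 0.0565]
tool_rot: [3.037, 0.182, -0.72]
force: [7.3, 5.1, 8.0]
gripper_width: 0.0106
grip_force: 42.2
```

Emit:
step_arm:
  moves:
    - [[1,-1,0,0,0,0,0],[1,-2,-0.1,0,0,0,0],[1,-3,-0.2,0,0,0,0],[1,-4,-0.3,0,0,0,0],[1,-5,-0.4,0,0,0,0],[1,-6,-0.5,0,0,0,0],[1,-6,-0.5,0,0,0,0],[1,-6,-0.5,0,0,0,0],[1,-6,-0.5,0,0,0,0],[1,-6,-0.5,0,0,0,0]]

```text
time_s: 19.82
eef_pos: [0.6417, -0.0485, 0.0567]
tool_rot: [3.037, 0.182, -0.721]
force: [7.0, 5.0, 9.4]
gripper_width: 0.01
grip_force: 42.2
```

Emit:
step_arm:
  moves:
    - [[1,-1,0,0,0,0,0],[1,-2,0,0,0,0,0],[1,-3,0,0,0,0,0],[1,-4,0,0,0,0,0],[1,-5,-0.2,0,0,0,0],[1,-5,-0.2,0,0,0,0],[1,-5,-0.2,0,0,0,0],[1,-5,-0.2,0,0,0,0],[1,-5,-0.2,0,0,0,0],[1,-5,-0.2,0,0,0,0]]

```text
time_s: 20.65
eef_pos: [0.6376, -0.0489, 0.0567]
tool_rot: [3.037, 0.182, -0.717]
force: [8.6, 4.8, 8.4]
gripper_width: 0.0105
grip_force: 42.3
```

Force rises again with the bar at the keeper and z unchanged, so the loop is hooked and drawing the half in. I relax a little, release, and back off along the tool axis.

Emit:
step_arm:
  grip_force: 20
  moves:
    - [[1,2,0.2,1,0,0,0],[1,3,0.3,1.5,0,0,0],[0.8,3,0.3,1.5,0,0,0],[0.6,3,0.3,1.5,0,0,0],[0.4,3,0.3,1.5,0,0,0],[0.4,3,0.3,1.5,0,0,0],[0.4,3,0.3,1.5,0,0,0],[0.4,8,0.8,11,0,0,0],[0.4,18,2,31,0,0,0],[0.4,38,3,61,0,0,0]]

```text
time_s: 21.48
eef_pos: [0.6645, -0.0455, 0.1127]
tool_rot: [3.03, 0.183, -0.758]
force: [1.0, -0.1, 0.4]
gripper_width: 0.0255
grip_force: 0.0
```

Emit:
step_arm:
  moves:
    - [[0.4,12,0,35,0.01,-0.1,0],[0.4,24,0,70,0.02,-0.2,0],[0.6,24,0,90,0.03,-0.3,0],[1,24,0,90,0.045,-0.4,0],[1,24,0,90,0.053,-0.465,0],[1,24,0,90,0.053,-0.465,0],[1,24,0,90,0.053,-0.465,0],[1,24,0,90,0.053,-0.465,0],[1,24,0,90,0.053,-0.465,0],[1,24,0,90,0.053,-0.465,0]]

```text
time_s: 22.32
eef_pos: [0.6927, -0.0456, 0.2033]
tool_rot: [-3.125, -0.193, 0.023]
force: [1.1, -0.5, 0.1]
gripper_width: -0.0003
grip_force: 0.0
```

```bash
python3 - <<'E'
from h import *
import pickle
s=state(); im=get_image("wrist"); pickle.dump(s,open("w6.pkl","wb")); cv2.imwrite("pics/w6.png",im)
sc=get_image("scene"); cv2.imwrite("pics/scene6.png",sc)
print(s["time_s"],s["eef_pos"],s["qpos"][5],s["force"],s["gripper_width"]); print(R.from_rotvec(s["tool_rot"]).as_matrix().round(3))
g=cv2.cvtColor(im,cv2.COLOR_BGR2GRAY)
C=cam("wrist",s); psi=np.radians(7); c,n=np.cos(psi),np.sin(psi)
W=lambda x,y,z:np.array([.5727+(c*x-n*y)/1e3,.0052+(n*x+c*y)/1e3,z/1e3])
# brightness along the latch's centre line: project tab/bar/keeper candidates
for P in [(44,-63,47.5),(41,-63,69.5),(50,-63,69.5),(64,-63,70),(20,-63,104),(-20,-63,57)]: print(P,np.round(px(C,W(*P))))
u,_=px(C,W(44,-63,60)); print("col",u)
for v in range(240,416,5): print(v,"".join("%4d"%g[v,int(u)+d] for d in range(-40,44,4)))
E
```

```text
22.3167 [ 0.69270446 -0.04560377  0.2033357 ] 2.856487164792887 [ 1.13803317 -0.47321651  0.11871846] -0.00028931720075128504
[[ 0.992  0.123 -0.015]
 [ 0.123 -0.992  0.01 ]
 [-0.014 -0.012 -1.   ]]
(44, -63, 47.5) [269. 266.]
(41, -63, 69.5) [268. 282.]
(50, -63, 69.5) [268. 272.]
(64, -63, 70) [268. 257.]
(20, -63, 104) [268. 329.]
(-20, -63, 57) [268. 334.]
col 268.43447180654954
240  181 179 146 109 108 106 107  92 114 124 123 177 178 178 178 177 178 179 176 177 128
245  182 182 183 183 183 183 109 110 158 173 175 177 169 181 180 181 180 180 180 177 125
250  182 183 183 182 183 180 179 181 175 174 177 178 150 178 178 175 175 176 176 177 118
255  177 107 107 106 106 150 180 179 255 255 255 255 149 162 177 177 176 175 177 179 112
260  179 105 107 105 107 104 106 107 255 255 255 255 151 178 177 178 176 176 176 196 118
265  174 175 175 140 105 105  99 105 106 242 255 255 150 106 105 175 175 175 174 181 128
270  182 182 182 109 109 224 240 227 228 228 216 218 254 254 255 178 178 175 176 163 122
275  175 175 174 104 105 227 255 179 179 179  39  37 180 179 179 149 175 176 176 126 137
28
[... 1789 characters left out ...]
3  44  43  44  44  30  30  40  92 255 254  45  55  33  38  44  44  44  45  44
385   44  43  43  44  44  44  32  33  40 153 156 163  36  56  35  34  45  44  44  44  44
390   44  42  43  45  43  44  31  35  33 145 145 146  33  34  35  33  44  44  45  44  42
395   43  44  43  44  44  36  31  34  34 147 145 147  86  34  34  34  44  44  44  44  44
400   44  45  44  43  44  29  30  34  35 151 152 151 151  35  32  33  39  44  43  45  45
405   45  44  43  45  43  30  31  33  32 162 162 161 160  35  29  53  32  43  42  44  44
410   43  44  45  43  44  30  39  33  30 163 164 164 163  33  30  47  34  43  44  44  44
415   43  42  45  44  40  34  33  44  44  44  61  61  43  44  45  43  32  45  43  43  44
```

Emit:
step_arm:
  moves:
    - [[1,-30,-3,0,0,0,0],[1,-60,-6,-10,0,0,0],[1,-83,-8,-30,0,0,0],[1,-83,-8,-50,0,0,0],[1,-83,-8,-70,0,0,0],[1,-83,-8,-85,0,0,0],[1,-83,-8,-101,0,0,0],[1,-83,-8,-101,0,0,0],[1,-83,-8,-101,0,0,0],[1,-83,-8,-101,0,0,0]]

```text
time_s: 23.25
eef_pos: [0.6096, -0.0537, 0.104]
tool_rot: [-3.125, -0.193, 0.02]
force: [0.5, -0.5, -0.0]
gripper_width: -0.0002
grip_force: 0.0
```

Emit:
step_arm:
  moves:
    - [[1,-7,-0.9,-1,0,0,0],[1,-14,-1.8,-2,0,0,0],[1,-20,-2.5,-2,0,0,0],[1,-26,-3.2,-2,0,0,0],[1,-32,-4,-2,0,0,0],[1,-38,-4.7,-2,0,0,0],[1,-44,-5.5,-2,0,0,0],[1,-50,-6.2,-3,0,0,0],[1,-56,-7,-5,0,0,0],[1,-56,-7,-5,0,0,0]]

```text
time_s: 24.08
eef_pos: [0.5511, -0.0609, 0.098]
tool_rot: [-3.126, -0.192, 0.023]
force: [0.8, -0.5, 2.5]
gripper_width: -0.0003
grip_force: 0.8
```

```bash
cat > chk.py <<'E'
from h import *
import sys
S=cam("scene"); psi=np.radians(7); c,n=np.cos(psi),np.sin(psi)
W=lambda x,y,z:np.array([.5727+(c*x-n*y)/1e3,.0052+(n*x+c*y)/1e3,z/1e3])
a=cv2.imread("pics/scene0.png"); b=get_image("scene"); cv2.imwrite("pics/%s.png"%sys.argv[1],b); s6=cv2.imread("pics/scene6.png")
def prof(im,y,z):  # gradient position along mould x over the half's outer top edge
    xs=np.arange(50,100,.5); g=cv2.cvtColor(im,cv2.COLOR_BGR2GRAY).astype(np.float32)
    uv=np.array([px(S,W(x,y,z)) for x in xs],np.float32)
    return xs,cv2.remap(g,uv[None,:,0],uv[None,:,1],cv2.INTER_LINEAR)[0]
for y in (-88,-40,-20,0,30,60):
    r=[]
    for im in (a,s6,b):
        xs,p=prof(im,y,45); d=np.abs(np.gradient(cv2.GaussianBlur(p[None],(9,1),0)[0])); r.append((xs[d.argmax()],round(float(d.max()),1)))
    print(y,r)
E
python3 chk.py scene7
```

```text
-88 [(np.float64(93.5), 12.2), (np.float64(93.5), 12.1), (np.float64(93.0), 15.0)]
-40 [(np.float64(93.5), 10.5), (np.float64(53.5), 18.4), (np.float64(93.0), 16.0)]
-20 [(np.float64(93.0), 14.7), (np.float64(93.0), 15.3), (np.float64(93.0), 16.9)]
0 [(np.float64(93.0), 13.1), (np.float64(93.0), 13.9), (np.float64(92.5), 17.0)]
30 [(np.float64(93.5), 19.1), (np.float64(93.5), 18.7), (np.float64(93.0), 18.1)]
60 [(np.float64(70.0), 8.9), (np.float64(70.0), 9.0), (np.float64(92.0), 15.9)]
```

```bash
sed -i 's/arange(50,100,.5)/arange(56,82,.5)/; s/(-88,-40,-20,0,30,60)/(-90,-84,-30,-20,-10,0,20,40,60)/' chk.py; python3 chk.py scene7
```

```text
-90 [(np.float64(71.0), 9.3), (np.float64(71.0), 8.9), (np.float64(73.5), 10.1)]
-84 [(np.float64(71.0), 8.0), (np.float64(71.0), 9.3), (np.float64(73.5), 9.1)]
-30 [(np.float64(71.0), 11.2), (np.float64(70.5), 11.6), (np.float64(73.0), 8.1)]
-20 [(np.float64(79.5), 8.8), (np.float64(79.5), 9.3), (np.float64(63.5), 9.1)]
-10 [(np.float64(70.5), 8.5), (np.float64(70.5), 8.3), (np.float64(72.5), 10.7)]
0 [(np.float64(70.5), 8.9), (np.float64(70.5), 9.3), (np.float64(63.0), 8.8)]
20 [(np.float64(70.5), 8.1), (np.float64(70.5), 9.1), (np.float64(73.0), 9.1)]
40 [(np.float64(70.0), 9.0), (np.float64(70.0), 9.2), (np.float64(72.5), 9.3)]
60 [(np.float64(70.0), 8.9), (np.float64(70.0), 9.0), (np.float64(69.5), 10.4)]
```

Both block edges have shifted about 7 mm inward (70.5→63.5 and 79.5→72.5), so the loop is hooked and drawing the half in. I keep pressing the lever down.

Emit:
step_arm:
  moves:
    - [[1,-4,-0.5,-2,0,0,0],[1,-8,-1,-5,0,0,0],[1,-12,-1.5,-9,0,0,0],[1,-16,-2,-13.5,0,0,0],[1,-19,-2.4,-19,0,0,0],[1,-22,-2.7,-24,0,0,0],[1,-24,-3,-30,0,0,0],[1,-25,-3,-36,0,0,0],[1,-25,-3,-40,0,0,0],[1,-25,-3,-40,0,0,0]]

```text
time_s: 25.02
eef_pos: [0.5264, -0.0634, 0.0626]
tool_rot: [-3.125, -0.193, 0.026]
force: [-14.0, 2.7, 37.1]
gripper_width: -0.0003
grip_force: 19.1
```

The lever has bottomed out flat, with tip height 62.6 mm against the 63 mm expected. I retreat upward and check.

Emit:
step_arm:
  moves:
    - [[1,0,0,3,0,0,0],[1,0,0,10,0,0,0],[1,0,0,30,0,0,0],[1,0,0,60,0,0,0],[1,0,0,95,0,0,0],[1,0,0,130,0,0,0],[1,-35,0,160,0,0,0],[1,-70,0,180,0,0,0],[1,-105,0,180,0,0,0],[1,-105,0,180,0,0,0]]

```text
time_s: 25.85
eef_pos: [0.4165, -0.0624, 0.2381]
tool_rot: [-3.124, -0.191, 0.028]
force: [1.0, 0.3, -0.3]
gripper_width: -0.0
grip_force: 0.0
```

```bash
python3 chk.py scene8; python3 - <<'E'
from h import *
s=state(); print(s["time_s"],s["eef_pos"],s["force"])
S=cam("scene"); psi=np.radians(7); c,n=np.cos(psi),np.sin(psi)
W=lambda x,y,z:np.array([.5727+(c*x-n*y)/1e3,.0052+(n*x+c*y)/1e3,z/1e3])
b=cv2.imread("pics/scene8.png"); 
# bright lever face should lie along x=-30..-80, z=63 when flat; and half-raised line should be dark
g=cv2.cvtColor(b,cv2.COLOR_BGR2GRAY)
for nm,f in {"flat":lambda r:(-20.5-r,-63,63),"th0.5":lambda r:(-20.5-r*.88+3,-63,57+r*.48+5),"th1":lambda r:(-20.5-r*.54+5,-63,57+r*.84+3)}.items():
    print(nm,[int(g[int(round(px(S,W(*f(r)))[1])),int(round(px(S,W(*f(r)))[0]))]) for r in range(10,62,6)])
t=get_image("top").astype(int); t0=cv2.imread("pics/top0.png").astype(int); d=np.abs(t-t0).sum(2)>150
for nm,u,v in [("jar",241,186),("can",310,174),("pliers",207,208),("hammer",338,262),("dish",186,104),("block",346,97)]:
    print(nm,int(d[v-14:v+15,u-14:u+15].sum()))
y=t[140:240,355:400]; m=(y[...,2]>200)&(y[...,1]>150)&(y[...,0]<110); print("bar px",m.sum(),np.argwhere(m).min(0),np.argwhere(m).max(0))
E
```

```text
-90 [(np.float64(71.0), 9.3), (np.float64(71.0), 8.9), (np.float64(79.0), 9.0)]
-84 [(np.float64(71.0), 8.0), (np.float64(71.0), 9.3), (np.float64(60.5), 10.8)]
-30 [(np.float64(71.0), 11.2), (np.float64(70.5), 11.6), (np.float64(70.5), 8.8)]
-20 [(np.float64(79.5), 8.8), (np.float64(79.5), 9.3), (np.float64(69.0), 8.6)]
-10 [(np.float64(70.5), 8.5), (np.float64(70.5), 8.3), (np.float64(69.5), 8.8)]
0 [(np.float64(70.5), 8.9), (np.float64(70.5), 9.3), (np.float64(60.0), 9.4)]
20 [(np.float64(70.5), 8.1), (np.float64(70.5), 9.1), (np.float64(60.0), 9.5)]
40 [(np.float64(70.0), 9.0), (np.float64(70.0), 9.2), (np.float64(70.0), 9.3)]
60 [(np.float64(70.0), 8.9), (np.float64(70.0), 9.0), (np.float64(66.5), 8.1)]
25.9 [ 0.41941661 -0.06292824  0.23773955] [ 0.25274525 -0.04594213  0.63687919]
flat [208, 211, 212, 217, 215, 213, 214, 214, 219]
th0.5 [216, 222, 212, 96, 48, 79, 105, 106, 106]
th1 [106, 199, 83, 108, 108, 112, 104, 106, 111]
jar 105
can 561
pliers 0
hammer 210
dish 0
block 0
bar px 271 [14  7] [88 27]
```

```bash
python3 - <<'E'
from h import *
a=cv2.imread("pics/scene0.png"); b=cv2.imread("pics/scene8.png")
for nm,u,v,h in [("jar",313,199,9),("can",286,253,14),("hammer",195,240,25),("hammerhead",181,223,14)]:
    t=a[v-h:v+h,u-h:u+h]; r=cv2.matchTemplate(b[v-h-10:v+h+10,u-h-10:u+h+10],t,cv2.TM_CCOEFF_NORMED); _,m,_,l=cv2.minMaxLoc(r); print(nm,round(m,3),l,"(10,10)=unmoved")
E
```

```text
jar 0.999 (10, 10) (10,10)=unmoved
can 0.999 (10, 10) (10,10)=unmoved
hammer 0.995 (10, 10) (10,10)=unmoved
hammerhead 0.99 (10, 10) (10,10)=unmoved
```

Everything checks out: the half has moved in by 10.5 mm, the lever is flat, the bar is in the tray, and the other objects haven't moved.

```bash
python3 -c "
from plant import *
print(finish_job())"
```

```text
the job is handed in; nothing more can be done
None
```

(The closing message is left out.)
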